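# Prop the wide bin's lid on its stay

## Task

Prop open the lid of the wider of the two grey lidded bins so that a hand can reach in: raise the lid by the pull at its front until the steel stay on the bin's right side drops into the notch of its rail, then let the lid gently down, without dropping it, until it rests on the stay, and let go. Leave the narrow bin shut.

Things in the scene. Friction and masses are not known exactly. Their poses are not given: they have to be found in the camera images.
- wide_bin: Grey metal bin with hinged lid, fixed to the bench: 180 mm deep (x), 200 wide (y), lid top at 97 mm. Origin: centre of its underside. x points from the front (pull, robot side) to the hinged back, y to its left, z up. Hinge line: along y at x = +90, z = +94 mm. The stay and its rail are on the right side, y = -107 mm.
- wide_bin_handle (a point): Centre of the pull on the wide bin's lid: steel bar along the bin's y, 26 mm long, 18 mm thick, flat ends, on a 10 mm wide neck, 35 mm in front of the lid's edge. In the bin's frame, at lid angle a: x = 90 - 217 cos a, y = 0, z = 94 + 217 sin a (mm). Pinched across its ends from above, it turns between the fingers as the lid rises.
- wide_bin_lid (a joint): Wide bin's lid angle, rad: 0 shut (at the start), grows as it opens, stop at 1.35. About 0.3 kg; it falls shut unless held or propped. The stay drops in once the lid is raised past 1.2 (about 1.28 is good); lowered from there it comes to rest on the stay at 0.89 to 0.98. Lowered from below 1.15, the stay slides back and the lid shuts.
- wide_bin_stay_foot (a point): Centre of the 8 mm cross pin at the foot of the stay, a steel bar 110 mm long hanging freely from the lid's right edge. In the bin's frame it slides along the rail at z = +82 mm (x = +94 mm with the lid shut, less as it opens); engaged, it lies in the notch at x = +46 to +61, z = +72 mm, against the rear wall if pressed home.
- narrow_bin_handle (a point): Centre of the pull on the other bin's lid: same build and depth, but only 120 mm wide, fixed to the bench beside the wide bin, left or right of it. Its lid is shut and must stay shut.

How it is judged:
By the outcome, as a careful person would: the job done as asked, in the order asked, and still so for the second after the job is handed in, with the robot touching nothing.
It also fails if it takes over 48 s, if anything falls off the work surface, if the arm or the gripper's body presses on something with over 40 N, if the wrist force passes 120 N, or if a joint passes its speed limit or range.

## Robot

A 6-joint arm with a two-finger parallel gripper is mounted at the origin on a cart in front of the work surface, level with it; the furniture and walls round the work are solid. World frame = base frame: x ahead of the robot, y to its left, z up, the work surface at z = 0. Lengths are in m, angles in degrees, forces in N, time in s.
With the tool pointing down it reaches from about 0.3 to 0.85 m from the base axis. Payload 4.2 kg.
Tool frame: the origin (TCP) lies between the finger pads; the fingertips stand 11 mm ahead of it and the grasp point (between the pads) lies 8 mm behind it; z points along the fingers, y is the line along which they close (so a half turn about z gives the same grasp; the last joint's range is limited). The gripper opens to 91 mm and grips with 3 to 60 N. Pads are 32 mm wide; open, the fingers measure 118 mm over their backs; the gripper's body (76 mm by 178 mm) begins 60 mm behind the grasp point.
Start: joints at [-67.666, 18.312, 89.639, -0, 72.044, -1.146], TCP at [0.229, -0.527, 0.225] pointing down, gripper open.
Joint ranges: [-177.97, 177.97], [-48.28, 115.42], [12.27, 149.76], [-77.06, 257.06], [2.81, 150.46], [-146.56, 146.56]. Speed limits (degrees/s): [147.25, 147.25, 180, 180, 180, 180].

## Interface

Orientations are given as a 3x3 rotation matrix whose columns are the frame's x, y, z axes.
In Python, from bench import readout, cams, job_done gives the robot as it stands.
- The arm moves only by the shell command python3 -m pendant 'ROWS' [OPENING]. ROWS is JSON, a list that holds one entry, the list of rows, each a list of 6 numbers: the shift along the world's x, y, z in units of 0.15 m (1.0 is 0.15 m), then the turn, a rotation vector about the world's x, y, z in units of 180 degrees (1.0 is 180 degrees). A call has 1 to 20 rows; each row is the pose to reach, as a shift and turn from the pose commanded when the call began, turning the shorter way round; what a row does not reach only later rows make up. A row lasts 1/8 s, in which the tool goes at most 62.5 mm and 10.7 degrees, less where a joint would pass 70% of its speed; a pose out of reach is approached as far as the arm can. A call with a number of a shift or a turn outside -1 to 1 is refused whole. A call with a gripper value outside its range is refused whole. OPENING is the opening, from 0 (shut) to 1 (fully open), set as the call begins (- or left out, the last holds). The fingers move at their own pace and stop on an object; the grip force is fixed at half the most. Time passes only in rows, so rows that repeat a pose let the fingers close. It gives the time, the measured TCP pose, the force, the opening and the grip force at its end, in the units of the state.
- readout.sense(): the state, without advancing time (a new reading comes with each control period).
- cams.snapshot(name): name is "scene" or "top"; returns a dict with "color" (420x560x3 uint8, red, green, blue), "z_map" (420x560 float32, m along the optical axis (not along the pixel's ray), 0 where there is no reading), "fx", "fy", "cx", "cy" (pixels), "rvec" (rotation vector, rad) and "tvec" (3), from world to camera coordinates, as OpenCV has them. Camera axes: x right, y down, z forward; pixel columns grow to the right and rows downward; lengths in m; the calibration is good to about 2 mm. A picture is of the moment at which its call begins.
- job_done(): hands the job in; it is judged then, once.
The state is a dict: "t": time; "q": joint angles; "qvel": joint speeds; "joint_torque": joint torques, N m; "eef_pos": TCP position; "ee_rot": TCP orientation; "contact_force": force on the tool from outside, world axes, zero at the start; "ft_torque": the same for the moment, N m; "width": finger opening in m; "finger_force": force on a finger pad.
Only numpy, scipy, OpenCV 4.12 (cv2) and the standard library are available. Lean on these libraries where they do the work, as an engineer would, in place of code of your own. Each camera call takes 0.05 s, during which the arm holds its last target. There are 200 camera calls.

## Working session

There is one attempt and no reset: what is moved stays moved. The work goes in short steps, Python scripts to look and compute and a shell command to move; the robot and the scene stay as the last step left them, time stands still between calls to the robot, and variables do not carry over. Pictures are saved under pics/ and viewed, at most 10 in all, crops included, and the job is handed in when it is done.

```bash
mkdir -p pics
cat > h.py <<'E'
import numpy as np, cv2
from bench import readout, cams
def snap(n):
    s=cams.snapshot(n); R=cv2.Rodrigues(np.array(s["rvec"],float))[0]; t=np.array(s["tvec"],float).reshape(3)
    z=s["z_map"]; v,u=np.indices(z.shape)
    P=np.stack([(u-s["cx"])/s["fx"]*z,(v-s["cy"])/s["fy"]*z,z],-1)
    W=(P-t)@R; W[z==0]=np.nan
    return s,W
def save(s,f): cv2.imwrite(f,s["color"][...,::-1])
E
python3 - <<'E'
from h import *
for n in("top","scene"):
    s,W=snap(n); save(s,f"pics/{n}1.png"); np.save(n+"W.npy",W)
st=readout.sense(); print(st["t"],st["eef_pos"],st["ee_rot"],st["width"])
E
```

```text
0.1 [ 0.22892973 -0.52697453  0.22420782] [[ 9.17199633e-01  3.98427480e-01 -6.13268097e-04]
 [ 3.98427950e-01 -9.17198407e-01  1.49999652e-03]
 [ 3.51513099e-05 -1.62013940e-03 -9.99998687e-01]] 0.0911137772215693
```

View pics/top1.png

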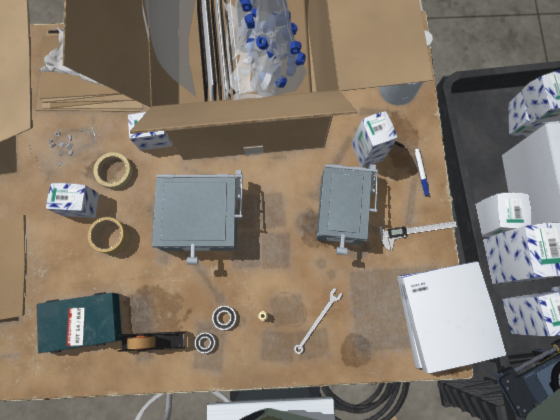

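View pics/scene1.png

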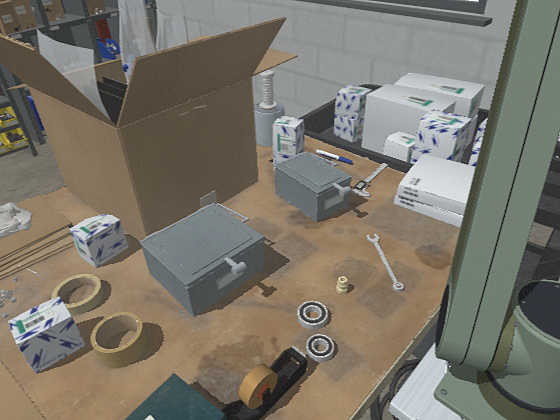

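The top view shows the wide bin at about (195,212) with its pull at (193,255). The narrow bin is at (347,203). A large carton stands behind the wide bin. Next I'll measure the lid and pull.

Run:
```python
from h import *
W=np.load("topW.npy")
Z=W[...,2]; u0,u1,v0,v1=130,260,160,275
sub=W[v0:v1,u0:u1]; m=(abs(sub[...,2]-.097)<.008)
n,l,st,c=cv2.connectedComponentsWithStats(m.astype(np.uint8)); i=1+st[1:,4].argmax(); print(st[i])
p=sub[l==i]; 
# lid body: erode off the pull
m2=cv2.morphologyEx((l==i).astype(np.uint8),cv2.MORPH_OPEN,np.ones((15,15)))
r=cv2.minAreaRect(sub[m2>0][:,:2].astype(np.float32)*1000); print("lid",r,np.median(sub[m2>0][:,2]))
# pull
for v in range(246,270,2): print(v,[ (u,*np.round(W[v,u]*1000).astype(int)) for u in range(184,204,3)])
# carton heights behind: obstacle in region
b=W[80:176,100:300].reshape(-1,3); b=b[b[:,2]>.1]; 
for y in np.arange(-.2,.4,.05):
    q=b[abs(b[:,1]-y)<.02]; 
    if len(q): print("obst y%.2f"%y,"minx %.3f"%q[:,0].min(),"z %.3f"%q[q[:,0].argmin(),2])
```

```text
[  22   14   91   90 6027]
lid ((627.5125122070312, 171.20425415039062), (204.57244873046875, 185.59840393066406), 87.62120056152344) 0.09800688431811645
246 [(184, np.int64(537), np.int64(196), np.int64(93)), (187, np.int64(537), np.int64(190), np.int64(89)), (190, np.int64(536), np.int64(181), np.int64(96)), (193, np.int64(535), np.int64(173), np.int64(97)), (196, np.int64(535), np.int64(167), np.int64(94)), (199, np.int64(535), np.int64(159), np.int64(94)), (202, np.int64(534), np.int64(151), np.int64(96))]
248 [(184, np.int64(537), np.int64(204), np.int64(57)), (187, np.int64(536), np.int64(196), np.int64(60)), (190, np.int64(536), np.int64(188), np.int64(59)), (193, np.int64(530), np.int64(173), np.int64(97)), (196, np.int64(536), np.int64(174), np.int64(55)), (199, np.int64(535), np.int64(165), np.int64(58)), (202, np.int64(535), np.int64(158), np.int64(57))]
250 [(184, np.int64(536), np.int64(210), np.int64(29)), (187, np.int64(535), np.int64(200), np.int64(37)), (190, np.int64(534), np.int64(192), np.int64(39)), (193, np.int64(525), np.int64(173), np.int64(100)), (196, np.int
[... 2961 characters left out ...]
, np.int64(-2)), (202, np.int64(496), np.int64(168), np.int64(0))]
268 [(184, np.int64(493), np.int64(216), np.int64(-2)), (187, np.int64(492), np.int64(208), np.int64(-1)), (190, np.int64(492), np.int64(200), np.int64(1)), (193, np.int64(491), np.int64(192), np.int64(-1)), (196, np.int64(491), np.int64(185), np.int64(-4)), (199, np.int64(491), np.int64(176), np.int64(-1)), (202, np.int64(491), np.int64(169), np.int64(-4))]
obst y-0.10 minx 0.687 z 0.482
obst y-0.05 minx 0.684 z 0.485
obst y-0.00 minx 0.682 z 0.486
obst y0.05 minx 0.679 z 0.482
obst y0.10 minx 0.676 z 0.487
obst y0.15 minx 0.673 z 0.484
obst y0.20 minx 0.670 z 0.485
obst y0.25 minx 0.720 z 0.102
obst y0.30 minx 0.793 z 0.437
```

```bash
python3 -m pendant '[[[0.1,0.2,0.1,0,0,0.04],[0.2,0.5,0.17,0,0,0.09],[0.3,0.75,0.17,0,0,0.14],[0.363,0.94,0.17,0,0,0.171],[0.363,0.94,0.17,0,0,0.171]]]' 
python3 -m pendant '[[[0.1,0.25,0,0,0,0.045],[0.2,0.5,0,0,0,0.09],[0.3,0.75,0,0,0,0.14],[0.363,0.94,0,0,0,0.171],[0.363,0.94,0,0,0,0.171]]]' 
python3 -m pendant '[[[0.1,0.25,0,0,0,0.045],[0.2,0.5,0,0,0,0.09],[0.3,0.75,0,0,0,0.14],[0.363,0.94,0,0,0,0.171],[0.363,0.94,0,0,0,0.171]]]' 
python3 -m pendant '[[[0.1,0.25,0,0,0,0.045],[0.2,0.5,0,0,0,0.09],[0.3,0.75,0,0,0,0.14],[0.363,0.94,0,0,0,0.171],[0.363,0.94,0,0,0,0.171]]]' 
python3 -m pendant '[[[0.1,0.25,0,0,0,0.045],[0.2,0.5,0,0,0,0.09],[0.3,0.75,0,0,0,0.14],[0.363,0.94,0,0,0,0.171],[0.363,0.94,0,0,0,0.171],[0.363,0.94,0,0,0,0.171]]]' 
python3 -c "
from h import *
s=readout.sense();print(s['q'],s['eef_pos'],s['ee_rot'],s['width'])
im,W=snap('scene');save(im,'pics/s2.png')
im,W=snap('top');save(im,'pics/t2.png')"
```

```text
t: 0.72
eef_pos: [0.2838, -0.3848, 0.2505]
ee_rot: [[0.582, 0.813, -0.0], [0.813, -0.582, 0.0], [0.0, -0.0, -1.0]]
contact_force: [0.1, 0.2, -0.1]
width: 0.0913
finger_force: 0.0
t: 1.35
eef_pos: [0.3383, -0.2451, 0.2504]
ee_rot: [[0.086, 0.996, -0.0], [0.996, -0.086, -0.0], [-0.0, -0.0, -1.0]]
contact_force: [-0.4, -0.3, 0.6]
width: 0.0913
finger_force: 0.0
t: 1.98
eef_pos: [0.3932, -0.1048, 0.2503]
ee_rot: [[-0.435, 0.9, -0.0], [0.9, 0.435, -0.001], [-0.001, -0.0, -1.0]]
contact_force: [0.3, -0.8, 0.3]
width: 0.0909
finger_force: 0.0
t: 2.6
eef_pos: [0.4479, 0.0359, 0.2502]
ee_rot: [[-0.834, 0.552, -0.0], [0.552, 0.834, -0.001], [-0.0, -0.001, -1.0]]
contact_force: [-0.5, 0.2, 0.3]
width: 0.0915
finger_force: 0.0
t: 3.35
eef_pos: [0.5014, 0.1754, 0.2503]
ee_rot: [[-0.999, 0.049, -0.001], [0.049, 0.999, -0.001], [0.001, -0.001, -1.0]]
contact_force: [-0.7, 0.4, -0.2]
width: 0.0913
finger_force: 0.0
[ 1.80825730e+01  1.34924541e+01  9.27466270e+01 -6.47570114e-02
  7.38191717e+01 -6.90652292e+01] [0.50137391 0.17543226 0.25029806] [[-9.98776693e-01  4.94441284e-02 -6.29414965e-04]
 [ 4.94449403e-02  9.98775942e-01 -1.34735955e-03]
 [ 5.62025506e-04 -1.37683270e-03 -9.99998894e-01]] 0.09131955915337567
```

View pics/s2.png

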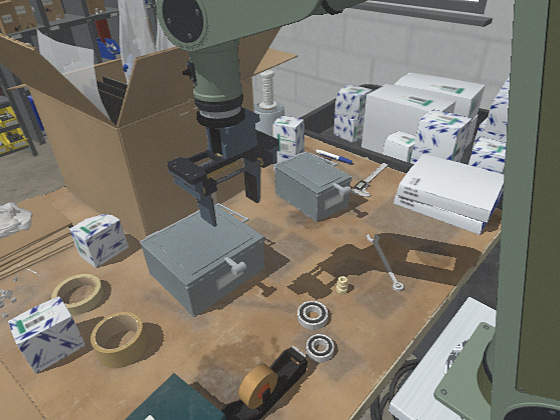

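The scene view shows the open gripper directly above the wide bin's pull at (235,267). I'll descend and close.

```bash
python3 -m pendant '[[[0,0,-0.2,0,0,0],[0,0,-0.45,0,0,0],[0,0,-0.7,0,0,0],[0,0,-0.9,0,0,0],[0,0,-1,0,0,0],[0,0,-1,0,0,0]]]'
python3 -m pendant '[[[0,0,-0.05,0,0,0],[0,0,-0.095,0,0,0],[0,0,-0.095,0,0,0]]]'
python3 -m pendant '[[[0,0,0,0,0,0],[0,0,0,0,0,0],[0,0,0,0,0,0],[0,0,0,0,0,0],[0,0,0,0,0,0],[0,0,0,0,0,0],[0,0,0,0,0,0],[0,0,0,0,0,0]]]' 0
python3 - <<'E'
# handle-arc rows: relative TCP shift (units .15) vs lid angle a and tool tilt
import numpy as np
r=.217;yaw=np.radians(-2.4)
for d in (0,5,10,15,20,25,30,35,40,45,50,55,60,65,70,74):
    a=np.radians(d); t=np.radians(d*45/74)
    dx=r*(1-np.cos(a))+.008*np.sin(t); dz=r*np.sin(a)+.008*(1-np.cos(t))
    print(d,np.round([dx*np.cos(yaw)/.15,dx*np.sin(yaw)/.15,dz/.15],3),np.round(np.degrees(-t)/180*np.array([.042,.999]),3))
E
```

```text
t: 4.2
eef_pos: [0.501, 0.1769, 0.1001]
ee_rot: [[-0.999, 0.047, -0.001], [0.047, 0.999, -0.0], [0.001, -0.001, -1.0]]
contact_force: [0.2, 0.5, -0.0]
width: 0.0912
finger_force: 0.0
t: 4.58
eef_pos: [0.5011, 0.1776, 0.0861]
ee_rot: [[-0.999, 0.046, -0.0], [0.046, 0.999, -0.0], [0.0, -0.0, -1.0]]
contact_force: [0.4, -0.3, 0.9]
width: 0.0911
finger_force: 0.0
t: 5.58
eef_pos: [0.5012, 0.1755, 0.0861]
ee_rot: [[-0.999, 0.044, -0.001], [0.044, 0.999, -0.004], [0.0, -0.004, -1.0]]
contact_force: [1.0, -7.1, 1.4]
width: 0.0261
finger_force: 30.0
0 [ 0. -0.  0.] [-0. -0.]
5 [ 0.008 -0.     0.126] [-0.001 -0.017]
10 [ 0.028 -0.001  0.252] [-0.001 -0.034]
15 [ 0.058 -0.002  0.375] [-0.002 -0.051]
20 [ 0.098 -0.004  0.496] [-0.003 -0.067]
25 [ 0.149 -0.006  0.613] [-0.004 -0.084]
30 [ 0.21  -0.009  0.726] [-0.004 -0.101]
35 [ 0.281 -0.012  0.833] [-0.005 -0.118]
40 [ 0.36  -0.015  0.935] [-0.006 -0.135]
45 [ 0.448 -0.019  1.029] [-0.006 -0.152]
50 [ 0.543 -0.023  1.116] [-0.007 -0.169]
55 [ 0.646 -0.027  1.194] [-0.008 -0.186]
60 [ 0.754 -0.032  1.263] [-0.009 -0.202]
65 [ 0.868 -0.036  1.323] [-0.009 -0.219]
70 [ 0.987 -0.041  1.373] [-0.01  -0.236]
74 [ 1.085 -0.045  1.406] [-0.01 -0.25]
```

Gripped: 26.1 mm wide, 30 N. I'll raise along the arc, first half.

```bash
python3 -m pendant '[[[0.003,-0.01,0.063,0,-0.008,0],[0.008,-0.013,0.126,-0.001,-0.017,0],[0.017,-0.014,0.19,-0.001,-0.025,0],[0.028,-0.015,0.252,-0.001,-0.034,0],[0.042,-0.015,0.315,-0.002,-0.042,0],[0.058,-0.016,0.375,-0.002,-0.051,0],[0.077,-0.017,0.436,-0.003,-0.059,0],[0.098,-0.018,0.496,-0.003,-0.067,0],[0.123,-0.019,0.555,-0.003,-0.076,0],[0.149,-0.02,0.613,-0.004,-0.084,0],[0.179,-0.021,0.67,-0.004,-0.093,0],[0.21,-0.023,0.726,-0.004,-0.101,0],[0.245,-0.024,0.78,-0.005,-0.11,0],[0.281,-0.026,0.833,-0.005,-0.118,0],[0.32,-0.027,0.885,-0.005,-0.127,0],[0.36,-0.029,0.935,-0.006,-0.135,0],[0.36,-0.029,0.935,-0.006,-0.135,0]]]'
python3 -c "
from h import *
im,W=snap('scene');save(im,'pics/s3.png')"
python3 - <<'E'
import numpy as np
r=.217;yaw=np.radians(-2.4)
def P(d):
    a=np.radians(d); t=np.radians(d*45/74)
    dx=r*(1-np.cos(a))+.008*np.sin(t); dz=r*np.sin(a)+.008*(1-np.cos(t))
    return np.array([dx*np.cos(yaw)/.15,dx*np.sin(yaw)/.15,dz/.15,*(np.degrees(-t)/180*np.array([.042,.999]))])
for d in np.arange(42.5,75.1,2.5): print(d,np.round(P(d)-P(40),3))
E
```

```text
t: 7.7
eef_pos: [0.5557, 0.1732, 0.2272]
ee_rot: [[-0.91, 0.046, 0.413], [0.042, 0.999, -0.018], [-0.413, 0.001, -0.911]]
contact_force: [-3.6, -3.3, 0.9]
width: 0.0258
finger_force: 30.0
42.5 [ 0.043 -0.002  0.048 -0.    -0.008]
45.0 [ 0.088 -0.004  0.094 -0.001 -0.017]
47.5 [ 0.135 -0.006  0.139 -0.001 -0.025]
50.0 [ 0.183 -0.008  0.181 -0.001 -0.034]
52.5 [ 0.234 -0.01   0.221 -0.002 -0.042]
55.0 [ 0.286 -0.012  0.259 -0.002 -0.051]
57.5 [ 0.339 -0.014  0.295 -0.002 -0.059]
60.0 [ 0.394 -0.017  0.329 -0.003 -0.068]
62.5 [ 0.451 -0.019  0.36  -0.003 -0.076]
65.0 [ 0.508 -0.021  0.389 -0.004 -0.084]
67.5 [ 0.567 -0.024  0.415 -0.004 -0.093]
70.0 [ 0.627 -0.026  0.439 -0.004 -0.101]
72.5 [ 0.688 -0.029  0.46  -0.005 -0.11 ]
75.0 [ 0.749 -0.031  0.479 -0.005 -0.118]
```

View pics/s3.png

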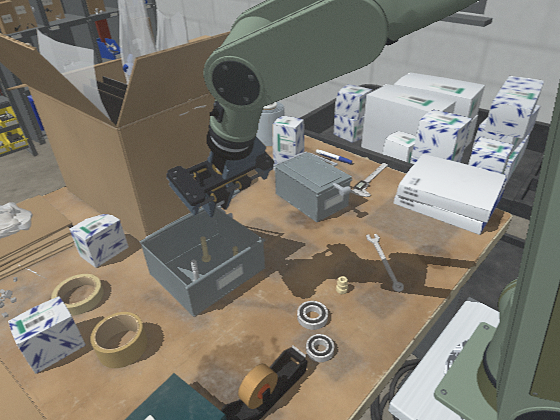

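The lid is opening cleanly, held at around 40° with low force, and the gripper is clear of the carton. On to about 73.5°.

```bash
python3 -m pendant '[[[0.043,-0.002,0.048,0,-0.008,0],[0.088,-0.004,0.094,-0.001,-0.017,0],[0.135,-0.006,0.139,-0.001,-0.025,0],[0.183,-0.008,0.181,-0.001,-0.034,0],[0.234,-0.01,0.221,-0.002,-0.042,0],[0.286,-0.012,0.259,-0.002,-0.051,0],[0.339,-0.014,0.295,-0.002,-0.059,0],[0.394,-0.017,0.329,-0.003,-0.068,0],[0.451,-0.019,0.36,-0.003,-0.076,0],[0.508,-0.021,0.389,-0.004,-0.084,0],[0.567,-0.024,0.415,-0.004,-0.093,0],[0.627,-0.026,0.439,-0.004,-0.101,0],[0.67,-0.028,0.454,-0.005,-0.107,0],[0.712,-0.03,0.468,-0.005,-0.113,0],[0.712,-0.03,0.468,-0.005,-0.113,0],[0.712,-0.03,0.468,-0.005,-0.113,0],[0.712,-0.03,0.468,-0.005,-0.113,0]]]'
python3 - <<'E'
from h import *
for n in("scene","top"):
    im,W=snap(n);save(im,f'pics/{n}4.png'); np.save(n+'W4.npy',W)
s=readout.sense(); R=np.array(s['ee_rot']); g=np.array(s['eef_pos'])-.008*R[:,2]
c=np.array([.6275,.1712,0]); yaw=np.radians(-2.4); bx=np.array([np.cos(yaw),np.sin(yaw),0])
x=(g-c)@bx; print("a",np.arctan2(g[2]-.094,.09-x),"r",np.hypot(g[2]-.094,.09-x))
a=cv2.imread('pics/scene4.png')[150:330,120:320]; cv2.imwrite('pics/s4c.png',cv2.resize(a,None,fx=3.3,fy=3.3,interpolation=cv2.INTER_CUBIC))
E
```

```text
t: 9.88
eef_pos: [0.6633, 0.1688, 0.2989]
ee_rot: [[-0.707, 0.045, 0.705], [0.034, 0.999, -0.03], [-0.706, 0.002, -0.708]]
contact_force: [-2.2, -5.0, 3.9]
width: 0.0259
finger_force: 30.0
a 1.294165934721223 r 0.21889238610435505
```

View pics/s4c.png

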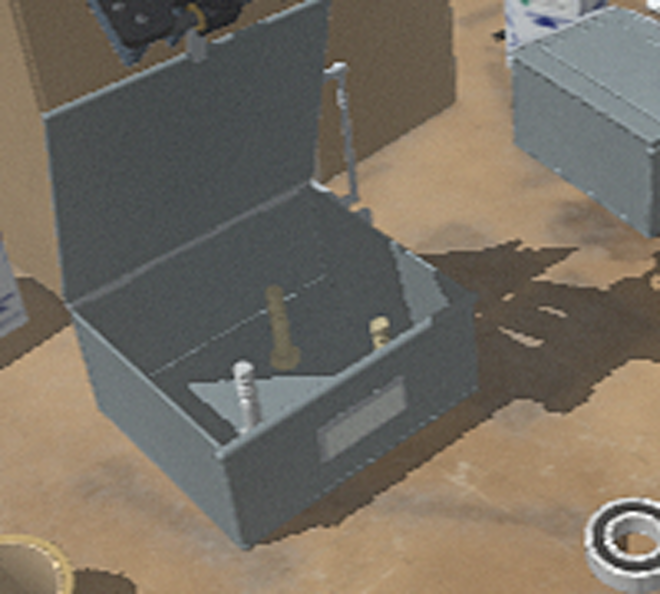

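The crop shows the lid near vertical (about 1.29 rad). The stay hangs from (338,70) to its foot at (352,203) on the rail. Now I'll lower it slowly.

```bash
python3 -m pendant '[[[-0.042,0.002,-0.014,0,0.006,0],[-0.085,0.004,-0.029,0,0.012,0],[-0.115,0.005,-0.041,0,0.016,0],[-0.145,0.006,-0.053,0,0.02,0],[-0.175,0.007,-0.066,0.001,0.024,0],[-0.204,0.009,-0.079,0.001,0.029,0],[-0.233,0.01,-0.093,0.001,0.033,0],[-0.261,0.011,-0.108,0.001,0.037,0],[-0.29,0.012,-0.123,0.002,0.041,0],[-0.318,0.013,-0.139,0.002,0.045,0],[-0.345,0.014,-0.156,0.002,0.049,0],[-0.373,0.016,-0.173,0.002,0.054,0],[-0.373,0.016,-0.173,0.002,0.054,0],[-0.373,0.016,-0.173,0.002,0.054,0]]]'
python3 - <<'E'
from h import *
im,W=snap("scene");save(im,'pics/scene5.png')
s=readout.sense(); R=np.array(s['ee_rot']); g=np.array(s['eef_pos'])-.008*R[:,2]
c=np.array([.6275,.1712,0]); yaw=np.radians(-2.4); bx=np.array([np.cos(yaw),np.sin(yaw),0])
x=(g-c)@bx; print("a",np.arctan2(g[2]-.094,.09-x),"r",np.hypot(g[2]-.094,.09-x))
a=im['color'][150:330,120:320,::-1]; cv2.imwrite('pics/s5c.png',cv2.resize(a,None,fx=3.3,fy=3.3,interpolation=cv2.INTER_CUBIC))
def P(d):
    r=.217;a=np.radians(d); t=np.radians(d*45/74)
    dx=r*(1-np.cos(a))+.008*np.sin(t); dz=r*np.sin(a)+.008*(1-np.cos(t))
    return np.array([dx*np.cos(yaw)/.15,dx*np.sin(yaw)/.15,dz/.15,*(np.degrees(-t)/180*np.array([.042,.999]))])
for d in np.arange(57,50,-1): print(d,np.round(P(d)-P(57.5),3))
E
```

```text
t: 11.72
eef_pos: [0.6061, 0.1711, 0.2707]
ee_rot: [[-0.819, 0.045, 0.572], [0.037, 0.999, -0.026], [-0.573, -0.0, -0.82]]
contact_force: [-0.5, -4.6, 1.1]
width: 0.0256
finger_force: 30.0
a 1.0066910950564272 r 0.21682487905312328
57 [-0.011  0.    -0.007  0.     0.002]
56 [-0.032  0.001 -0.021  0.     0.005]
55 [-0.054  0.002 -0.036  0.     0.008]
54 [-0.075  0.003 -0.051  0.     0.012]
53 [-0.095  0.004 -0.066  0.001  0.015]
52 [-0.116  0.005 -0.082  0.001  0.019]
51 [-0.136  0.006 -0.098  0.001  0.022]
```

View pics/s5c.png

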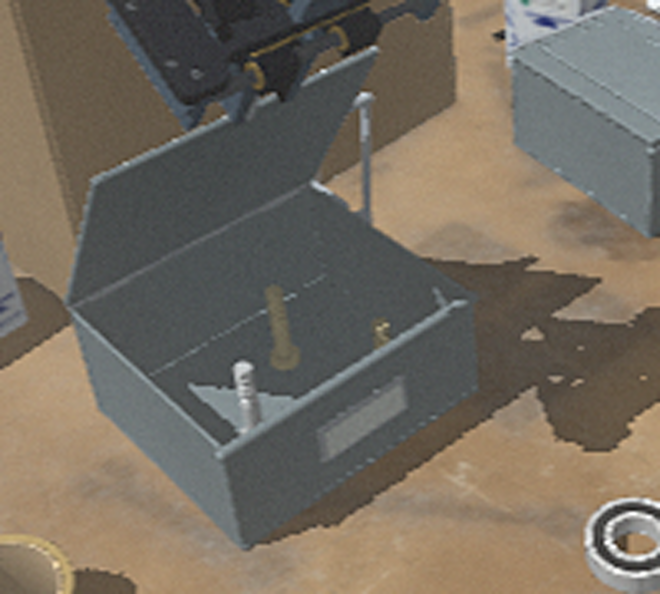

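The stay's foot has dropped below the rail line at (367,215), so it looks engaged. I'll keep lowering in small steps and watch the force.

```bash
python3 -m pendant '[[[-0.011,0,-0.007,0,0.002,0],[-0.022,0.001,-0.014,0,0.003,0],[-0.032,0.001,-0.021,0,0.005,0],[-0.043,0.002,-0.028,0,0.006,0],[-0.054,0.002,-0.036,0,0.008,0],[-0.054,0.002,-0.036,0,0.008,0]]]'
python3 -m pendant '[[[-0.01,0.001,-0.008,0,0.002,0],[-0.021,0.001,-0.015,0,0.004,0],[-0.021,0.001,-0.015,0,0.004,0],[-0.021,0.001,-0.015,0,0.004,0]]]'
```

```text
t: 12.52
eef_pos: [0.6001, 0.1715, 0.2666]
ee_rot: [[-0.83, 0.044, 0.555], [0.036, 0.999, -0.026], [-0.556, -0.001, -0.831]]
contact_force: [7.5, -5.9, -1.3]
width: 0.0254
finger_force: 30.0
t: 13.02
eef_pos: [0.5985, 0.1716, 0.2655]
ee_rot: [[-0.835, 0.044, 0.548], [0.035, 0.999, -0.025], [-0.548, -0.002, -0.836]]
contact_force: [12.9, -8.0, -1.3]
width: 0.0258
finger_force: 30.0
```

The force has built to about 13 N against lowering at around 0.96 rad, so the lid is resting on the stay. I'll ease off slightly, open, and check that it holds.

```bash
python3 -m pendant '[[[0.01,0,0.007,0,-0.002,0],[0.01,0,0.007,0,-0.002,0]]]'
python3 -m pendant '[[[0,0,0,0,0,0],[0,0,0,0,0,0],[0,0,0,0,0,0],[0,0,0,0,0,0],[0,0,0,0,0,0],[0,0,0,0,0,0],[0,0,0,0,0,0]]]' 1
python3 -m pendant '[[[-0.07,0.003,0.11,0,0,0],[-0.18,0.008,0.27,0,0,0],[-0.33,0.014,0.5,0,0,0],[-0.5,0.02,0.75,0,0,0],[-0.65,0.027,0.9,0,0,0],[-0.65,0.027,0.9,0,0,0],[-0.65,0.027,0.9,0,0,0]]]'
python3 - <<'E'
from h import *
im,W=snap("scene");save(im,'pics/scene6.png')
a=im['color'][130:330,100:330,::-1]; cv2.imwrite('pics/s6c.png',cv2.resize(a,None,fx=2.9,fy=2.9,interpolation=cv2.INTER_CUBIC))
c=np.array([.6275,.1712,0]); yaw=np.radians(-2.4); bx=np.array([np.cos(yaw),np.sin(yaw),0]);by=np.array([-bx[1],bx[0],0])
x=(W-c)@bx;y=(W-c)@by; z=W[...,2]
m=(abs(y)<.09)&(z>.12)&(z<.25)&(x<.08)&(x>-.05)
k=np.polyfit(x[m],z[m],1) if m.sum()>50 else 0; print(m.sum(),"lid angle",np.arctan(-k[0]) )
E
```

```text
t: 13.28
eef_pos: [0.5991, 0.1715, 0.266]
ee_rot: [[-0.833, 0.044, 0.551], [0.036, 0.999, -0.026], [-0.552, -0.002, -0.834]]
contact_force: [7.8, -7.0, -1.5]
width: 0.0253
finger_force: 30.0
t: 14.15
eef_pos: [0.5964, 0.1716, 0.2641]
ee_rot: [[-0.836, 0.045, 0.546], [0.037, 0.999, -0.026], [-0.547, -0.002, -0.837]]
contact_force: [0.8, -0.7, 0.9]
width: 0.0903
finger_force: 0.0
t: 15.02
eef_pos: [0.4989, 0.1755, 0.398]
ee_rot: [[-0.837, 0.045, 0.545], [0.037, 0.999, -0.027], [-0.546, -0.003, -0.838]]
contact_force: [0.4, -0.9, -0.3]
width: 0.0913
finger_force: 0.0
2015 lid angle 0.9755981881624551
```

View pics/s6c.png

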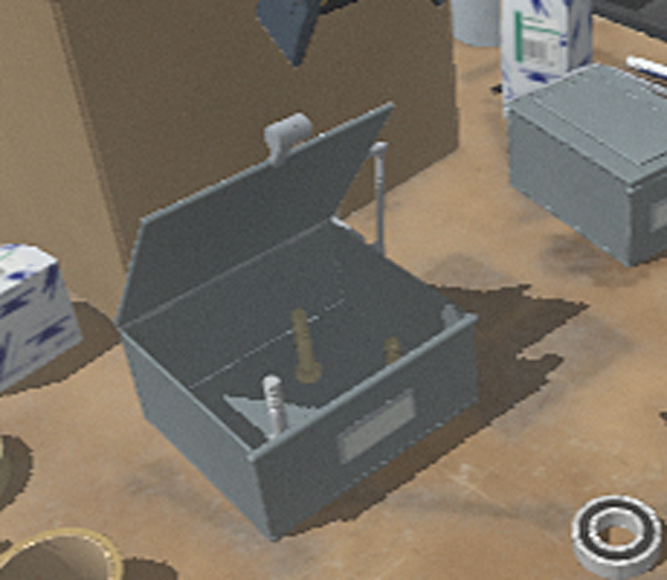

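The lid now stands on the stay on its own at about 0.97 rad, with its pull free at (288,135) and the stay's foot in the notch. The narrow bin is shut and the gripper is clear.

```bash
python3 -c "
from bench import job_done
print(job_done())"
```

```text
the job is handed in; nothing more can be done
None
```

The wide bin's lid is propped open on its stay at about 0.97 rad, the narrow bin is still shut, the gripper is clear, and I handed the job in at about 15 s; no verdict came back.

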